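# Fetch the crystal jar from behind the flasks

### The arm

A 6-joint arm with a two-finger parallel gripper is mounted at the origin on the work surface. World frame = base frame: x ahead of the robot, y to its left, z up, the work surface at z = 0. Lengths are in m, angles in rad, forces in N, time in s.
With the tool pointing down it reaches from about 0.35 to 0.875 m from the base axis. Payload 4.2 kg.
Tool frame: the origin (TCP) lies midway between the tips of the shut fingers; the grasp point (between the pads) lies 19 mm behind it; z points along the fingers, y is the direction in which the jaws open and shut (so a half turn about z gives the same grasp; the last joint's range is limited). The gripper opens to 87 mm and grips with 3 to 60 N. Pads are 19 mm wide; open, the fingers measure 117 mm over their backs; the gripper's body (75 mm by 190 mm) begins 51 mm behind the grasp point.
Start: joints at [-0.929, 0.385, 0.008, 0, -1.194, -0.259], TCP at [0.233, -0.58, 0.188] pointing down, gripper open.
Joint ranges: [-3.14, 3.14], [-1.21, 2.06], [-1.07, 1.41], [-3.16, 2.05], [-2.99, -0.16], [-3.1, 3.1]. Speed limits (rad/s): [2.79, 2.79, 3.14, 3.14, 3.14, 3.14].

### API

Orientations are given as a unit quaternion [w, x, y, z].
In Python, from plant import env gives the robot as it stands.
- The arm moves only by the tool apply_moves, never from a script. Its argument "steps" is text: rows parted by semicolons, each of 7 numbers parted by spaces: the shift along the tool's x, y, z in m, then the turn, a rotation vector about the tool's x, y, z in rad, then the opening in per cent of the stroke, from 0 (shut) to 100 (fully open). A call has 1 to 12 rows; each row is the pose to reach, as a shift and turn from the pose commanded when the call began, along the tool's axes at that moment; what a row does not reach only later rows make up. A row lasts 1/8 s, in which the tool goes at most 62.5 mm and 10.7 degrees, less where a joint would pass 70% of its speed; a pose out of reach is approached as far as the arm can. A call with a gripper value outside its range is refused whole. The fingers move at their own pace and stop on an object; "squeeze" is the grip in N (left out, the last holds). Time passes only in rows, so rows that repeat a pose let the fingers close. It gives the time, the measured TCP pose, the force and the opening at its end, in the units of the state.
- env.get_obs(): the state, without advancing time (a new reading comes with each control period).
- env.capture(name): name is "scene" or "top" or "wrist"; returns a dict with "pixels" (384x512x3 uint8, red, green, blue), "intrinsics" (3x3 intrinsics, pixels), "R" (3x3) and "t" (3): a world point X has camera coordinates R X + t. Camera axes: x right, y down, z forward; pixel columns grow to the right and rows downward; lengths in m; the calibration is good to about 2 mm. The wrist camera is an equidistant fisheye: a pixel r from the principal point sees the ray r / f radians off the axis. A picture is of the moment at which its call begins. There is no depth.
- env.job_done(): hands the job in, once; it reports no verdict.
The state is a dict: "clock": time; "q": joint angles; "dq": joint speeds; "joint_efforts": joint torques, N m; "ee_pos": TCP position; "orientation": TCP orientation; "force": force on the tool from outside, world axes, zero at the start; "moment": the same for the moment, N m; "width": opening from 0.0 (shut) to 1.0 (fully open).
Only numpy, scipy, OpenCV 4.12 (cv2) and the standard library are available. Lean on these libraries where they do the work, as an engineer would, in place of code of your own. Each camera call takes 0.05 s, during which the arm holds its last target. There are 200 camera calls.

### The job

I need the crystal jar that stands behind the two tall blue flasks on the marble tray: first set both flasks aside on the rectangular cork mat, then lift the jar out and put it in the middle of the round wooden pad, and only then put the flasks back, each on the cork coaster it came from. Keep all three upright and set them down rather than letting them drop, and leave the funnel, the candle and the vial stand where they are.

Things in the scene. Friction and masses are not known exactly. Their poses are not given: they have to be found in the camera images.
- round_flask_center (a point): Tall round cobalt-blue glass flask, 165 mm high, 0.24 kg: a cylindrical body 48 mm in diameter up to 114 mm, a shoulder up to 126 mm, a neck 22 mm in diameter up to 139 mm, and an upright cylindrical steel stopper, fast in the flask, 26 mm in diameter and 26 mm tall at the top: a good place to grip, at 69 mm above this point. This point is on its axis half-way up, 82.5 mm above its underside; z points up. It starts centred within a few mm on one of the two coasters.
- square_flask_center (a point): Tall square cobalt-blue glass flask, 150 mm high, 0.24 kg: a body 40 x 40 mm up to 108 mm, a neck 22 mm in diameter up to 124 mm, and an upright cylindrical steel stopper, fast in the flask, 26 mm in diameter and 26 mm tall at the top: a good place to grip, at 62 mm above this point. This point is on its axis half-way up, 75 mm above its underside; x and y are square to the body's sides, z points up. It starts centred within a few mm on the other coaster.
- jar_center (a point): Squat round crystal jar, 56 mm high, 0.25 kg: clear faceted body 56 mm in diameter up to 42 mm, with a steel lid (48 mm in diameter, up to 48 mm) fast on it and a small knob. This point is on its axis half-way up, 28 mm above its underside; z points up. It stands on the floor of the marble tray (floor 12 mm above the table, rim 18 mm above the table), about 66 mm from the axis of each flask; both flasks are too near and too tall for a gripper to come down on the jar.
- coaster_a: Round cork coaster fixed on the tray, 62 mm in diameter, 5 mm thick, with a flask standing on it. Origin at the centre of its underside, which is 12 mm above the table. Coaster B is 72 mm from it; seen from coaster A, its +y points to coaster B and its +x towards the jar's and the vial stand's side of the tray.
- coaster_b: The second, like cork coaster fixed on the tray, 62 mm in diameter, 5 mm thick, with the other flask standing on it. Origin at the centre of its underside, 12 mm above the table; its axes are parallel to those of coaster A.
- side_mat: Rectangular cork mat fixed on the table to one side of the tray, 200 mm along its x, 130 mm along its y, 6 mm thick: where both flasks are set aside, side by side. Origin at the centre of its underside, z up.
- pad: Round light-wood pad fixed on the table on the other side of the tray, 104 mm in diameter, 8 mm thick: the jar's new place. Origin at the centre of its underside, z up.
- funnel_center (a point): Stainless steel funnel standing mouth down on the tray at one end, 54 mm in diameter below, 75 mm high, loose; not to be disturbed. This point is on its axis half-way up.
- candle_center (a point): White ceramic candle pot standing on the tray at the other end, 48 mm in diameter, 45 mm high (wick 8 mm more), loose; not to be disturbed. This point is on its axis half-way up.
- vial_stand: Wooden stand with a row of narrow tester vials, fixed along the tray's far edge, 36 mm deep (x), 200 mm long (y), 30 mm high with vials reaching 68 mm; its nearest face is 17 mm or more from the jar. Origin at the centre of its underside, 12 mm above the table; z up.
Mind the look-alikes: they are no part of the job. What is shaped like the part that bears round_flask_center but green or red is not meant.

How it is judged:
On the way, in this order (a step that is already met when the one before it is completed fails the run):
1. both flasks stand released on the cork mat while the jar is still in its place on the tray (x of round_flask_center in the frame of side_mat between -0.095 and 0.095 m and y of round_flask_center in the frame of side_mat between -0.06 and 0.06 m and z of round_flask_center in the frame of side_mat between 0.0825 and 0.0945 m and angle between each of round_flask_center, square_flask_center's own z axis and vertical below 0.12 rad and linear speed of each of round_flask, square_flask below 0.03 m/s and contact force between the fingers and round_flask below 0.1 N and x of square_flask_center in the frame of side_mat between -0.095 and 0.095 m and y of square_flask_center in the frame of side_mat between -0.06 and 0.06 m and z of square_flask_center in the frame of side_mat between 0.075 and 0.087 m and contact force between the fingers and square_flask below 0.1 N and distance of jar_center from where it was at the start of the episode below 0.015 m), for 0.2 s.
2. the jar stands released in the middle of the round pad, both flasks still on the mat (horizontal distance between jar_center and pad below 0.015 m and z of jar_center in the frame of pad between 0.031 and 0.041 m and angle between each of jar_center, round_flask_center, square_flask_center's own z axis and vertical below 0.12 rad and linear speed of each of jar, round_flask, square_flask below 0.03 m/s and contact force between the fingers and jar below 0.1 N and x of round_flask_center in the frame of side_mat between -0.095 and 0.095 m and y of round_flask_center in the frame of side_mat between -0.06 and 0.06 m and z of round_flask_center in the frame of side_mat between 0.0825 and 0.0945 m and contact force between the fingers and round_flask below 0.1 N and x of square_flask_center in the frame of side_mat between -0.095 and 0.095 m and y of square_flask_center in the frame of side_mat between -0.06 and 0.06 m and z of square_flask_center in the frame of side_mat between 0.075 and 0.087 m and contact force between the fingers and square_flask below 0.1 N), for 0.2 s.
At the end, for the whole second after the job is handed in: Each flask stands upright (within 0.12 rad) within 15 mm of the place where it started, on its own coaster, the jar stands upright on the round pad within 15 mm of the pad's centre, and all three are released and at rest (distance of each of round_flask_center, square_flask_center from where it was at the start of the episode below 0.015 m and angle between each of round_flask_center, square_flask_center, jar_center's own z axis and vertical below 0.12 rad and linear speed of each of round_flask, square_flask, jar below 0.03 m/s and contact force between the fingers and round_flask below 0.1 N and contact force between the fingers and square_flask below 0.1 N and horizontal distance between jar_center and pad below 0.015 m and z of jar_center in the frame of pad between 0.031 and 0.041 m and contact force between the fingers and jar below 0.1 N); the robot touches nothing.
It fails at once if the funnel or the candle was shifted more than 15 mm or tipped (distance of any of funnel_center, candle_center from where it was at the start of the episode above 0.015 m or angle between any of funnel_center, candle_center's own z axis and vertical above 0.3 rad).
It fails at once if the vial stand was struck hard (over 20 N) (contact force between vial_stand and anything else above 20 N).
It fails at once if a flask or the jar was tipped over (angle between any of round_flask_center, square_flask_center, jar_center's own z axis and vertical above 0.6 rad).
It fails at once if a flask or the jar was let fall from more than about 25 mm ((height (world z) of round_flask_center above 0.125 m and contact force between round_flask and anything else below 0.01 N) or (height (world z) of square_flask_center above 0.118 m and contact force between square_flask and anything else below 0.01 N) or (height (world z) of jar_center above 0.066 m and contact force between jar and anything else below 0.01 N)).
It also fails if it takes over 120 s, if anything falls off the work surface, if the arm or the gripper's body presses on something with over 40 N, if the wrist force passes 120 N, or if a joint passes its speed limit or range.

## Working session

There is one attempt and no reset: what is moved stays moved. The work goes in short steps, Python scripts to look and compute and a tool call to move; the robot and the scene stay as the last step left them, time stands still between calls to the robot, and variables do not carry over. Pictures are saved under pics/ and viewed, about 12 in all and at most 16, crops included, and the job is handed in when it is done.

Besides the shell and the picture viewer there is one more tool, called after "Emit:" in YAML: its name, and indented under it one key for each argument. apply_moves: Moves the arm, as the interface text tells. Its arguments: {"type":"object","properties":{"steps":{"type":"string"},"squeeze":{"type":"number"}},"required":["steps"]}

```bash
mkdir -p pics; ls
python3 - <<'E'
from plant import env
import cv2,numpy as np
o=env.get_obs();print({k:np.round(v,3) for k,v in o.items()})
for n in("scene","top","wrist"):
    c=env.capture(n);cv2.imwrite(f"pics/{n}0.png",c["pixels"][:,:,::-1]);print(n,np.round(c["intrinsics"],1).tolist(),np.round(c["R"],3).tolist(),np.round(c["t"],3))
a=cv2.imread("pics/top0.png");b=cv2.imread("pics/scene0.png")
cv2.imwrite("pics/top0x.png",cv2.resize(a,(800,600),interpolation=cv2.INTER_CUBIC));cv2.imwrite("pics/scene0x.png",cv2.resize(b,(800,600),interpolation=cv2.INTER_CUBIC))
E
```

```text
pics
{'clock': np.float64(0.0), 'q': array([-9.290e-01,  3.860e-01,  7.000e-03, -1.000e-03, -1.194e+00,
       -2.590e-01]), 'dq': array([ 0.   ,  0.002,  0.   , -0.002, -0.001,  0.   ]), 'joint_efforts': array([-0.0000e+00, -3.9067e+01,  1.8740e+01,  4.2200e+00,  1.1000e-02,
       -0.0000e+00]), 'ee_pos': array([ 0.233, -0.579,  0.187]), 'orientation': array([-0.   , -0.19 ,  0.982,  0.001]), 'force': array([-0.185,  0.215,  0.131]), 'moment': array([ 0.011,  0.032, -0.004]), 'width': np.float64(1.0)}
scene [[426.7, 0.0, 251.9], [0.0, 426.7, 190.2], [0.0, 0.0, 1.0]] [[-0.549, 0.836, 0.015], [0.619, 0.419, -0.664], [-0.561, -0.355, -0.748]] [ 0.289 -0.305  1.284]
top [[410.8, 0.0, 256.5], [0.0, 410.8, 197.9], [0.0, 0.0, 1.0]] [[-0.005, -1.0, 0.009], [-0.983, 0.004, -0.181], [0.181, -0.01, -0.983]] [0.007 0.599 0.937]
wrist [[297.3, 0.0, 255.6], [0.0, 297.3, 191.8], [0.0, 0.0, 1.0]] [[-0.373, 0.928, 0.002], [0.886, 0.356, 0.298], [0.276, 0.113, -0.954]] [ 0.623 -0.036  0.392]
```

View pics/top0x.png

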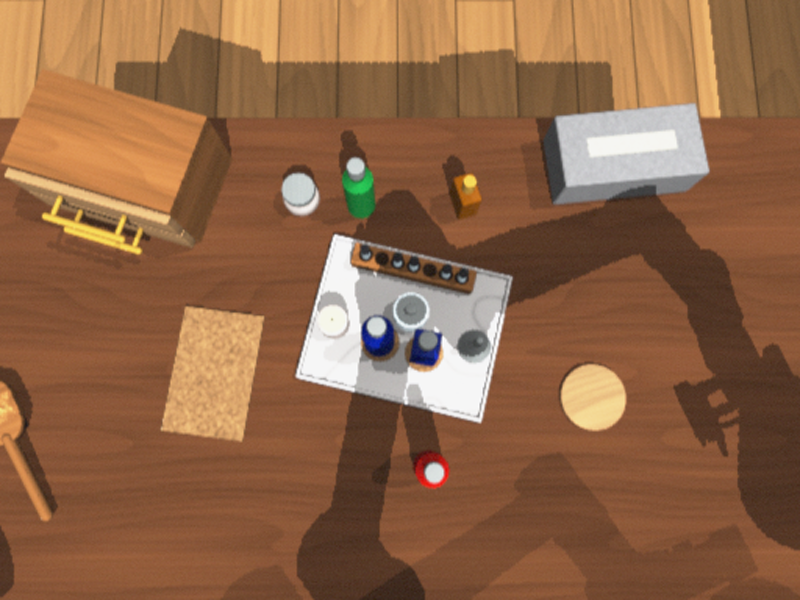

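View pics/scene0x.png

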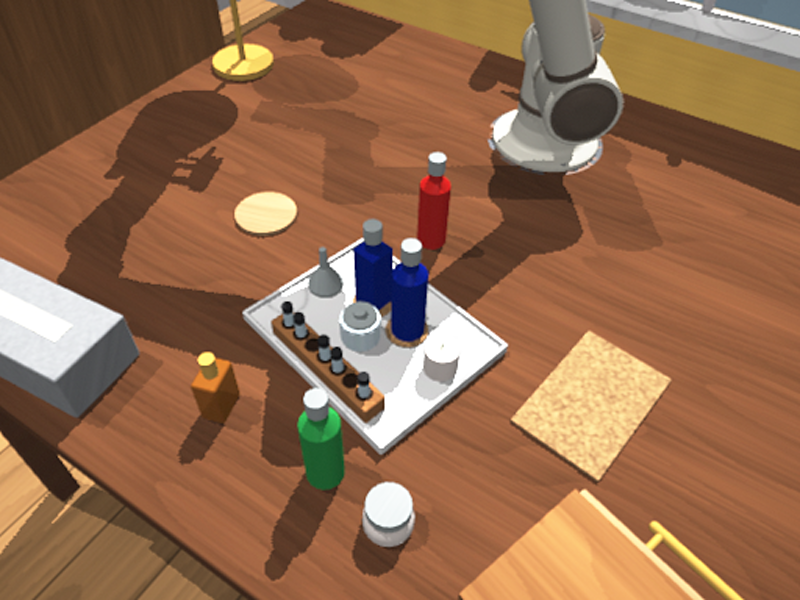

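The top view (800 px wide) shows blue round flask (377,335), blue square flask (426,347), jar (411,310), funnel (473,345), candle (332,320), mat (213,373) and pad (593,397). The look-alikes for the round flask are green at (358,188) and red at (433,470). The one meant is the blue one on the tray. I'll confirm that in one enlarged crop.

```bash
python3 - <<'E'
import cv2,numpy as np
a=cv2.imread("pics/top0.png")[145:275,185:335];b=cv2.imread("pics/scene0.png")[130:260,195:295]
f=lambda i:cv2.resize(i,None,fx=3.2,fy=3.2,interpolation=cv2.INTER_CUBIC)
cv2.imwrite("pics/crop1.png",np.hstack([f(a),f(b)]));print(f(a).shape)
E
cat > h.py <<'E'
import numpy as np,cv2
from plant import env
def ray(c,uv):
    K,R,t=map(np.array,(c["intrinsics"],c["R"],c["t"]))
    d=R.T@np.linalg.solve(K,[uv[0],uv[1],1]);return -R.T@t,d/np.linalg.norm(d)
def plane(c,uv,z):
    o,d=ray(c,uv);return o+d*(z-o[2])/d[2]
def proj(c,X):
    K,R,t=map(np.array,(c["intrinsics"],c["R"],c["t"]));p=K@(R@np.array(X)+t);return p[:2]/p[2]
def blobs(m,amin=30):
    n,l,s,c=cv2.connectedComponentsWithStats(m.astype(np.uint8));return [(s[i].tolist(),c[i].round(1).tolist(),l==i) for i in range(1,n) if s[i,4]>=amin]
E
python3 - <<'E'
from h import *
t=env.capture("top");p=t["pixels"];h=cv2.cvtColor(p,cv2.COLOR_RGB2HSV)
print("cork/wood")
m=(h[...,0]>10)&(h[...,0]<26)&(h[...,2]>150)&(h[...,1]>50)
for s,c,k in blobs(m,400): 
    print(s,c)
    cs=max(cv2.findContours(k.astype(np.uint8),0,1)[0],key=cv2.contourArea);r=cv2.minAreaRect(cs)
    q=np.array([plane(t,x,.006)[:2] for x in cv2.boxPoints(r)]).round(3);print(q.tolist(),plane(t,c,.007).round(4))
for n in("top","scene"):
    c=env.capture(n);h=cv2.cvtColor(c["pixels"],cv2.COLOR_RGB2HSV)
    print(n,[b[:2] for b in blobs((h[...,0]>110)&(h[...,0]<130)&(h[...,1]>150)&(h[...,2]>50))])
    print("white tray");
    for s,cc,k in blobs((h[...,1]<40)&(h[...,2]>120),1500): 
        cs=max(cv2.findContours(k.astype(np.uint8),0,1)[0],key=cv2.contourArea);print(s,[plane(c,x,.018)[:2].round(3).tolist() for x in cv2.boxPoints(cv2.minAreaRect(cs))])
E
```

```text
(416, 480, 3)
cork/wood
[0, 0, 462, 164, 29554] [183.6, 47.9]
[[1.167, 0.71], [1.168, -0.57], [0.698, -0.525], [0.701, 0.66]] [1.0219 0.1994 0.007 ]
[103, 196, 66, 88, 4269] [135.9, 239.1]
[[0.418, 0.383], [0.624, 0.355], [0.597, 0.222], [0.394, 0.254]] [0.5053 0.3037 0.007 ]
[359, 233, 42, 43, 1440] [379.7, 254.0]
[[0.518, -0.252], [0.518, -0.355], [0.414, -0.347], [0.415, -0.246]] [ 0.4656 -0.3001  0.007 ]
[0, 244, 33, 90, 782] [11.0, 286.4]
[[0.486, 0.665], [0.499, 0.625], [0.286, 0.538], [0.274, 0.577]] [0.3923 0.5999 0.007 ]
top [([232, 205, 20, 23, 237], [242.1, 218.0]), ([263, 211, 18, 23, 174], [270.6, 225.4])]
white tray
[355, 66, 99, 64, 4880] [[0.939, -0.248], [0.965, -0.513], [0.809, -0.512], [0.784, -0.255]]
[189, 150, 139, 120, 8948] [[0.497, 0.173], [0.735, 0.122], [0.66, -0.181], [0.427, -0.118]]
scene [([226, 155, 48, 63, 1860], [250.8, 184.1])]
white tray
[354, 0, 158, 48, 3784] [[-0.522, -0.219], [-0.878, 0.285], [-0.505, 0.359], [-0.203, -0.075]]
[312, 33, 86, 77, 2097] [[0.068, -0.107], [-0.346, -0.033], [-0.125, 0.157], [0.214, 0.068]]
[155, 152, 170, 139, 8034] [[0.678, -0.175], [0.33, -0.153], [0.503, 0.176], [0.771, 0.113]]
[0, 165, 79, 79, 3636] [[0.911, -0.465], [0.782, -0.557], [0.761, -0.309], [0.884, -0.247]]
```

View pics/crop1.png

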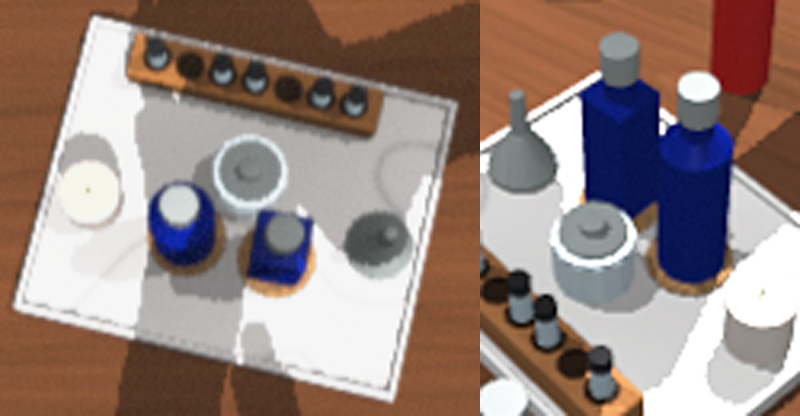

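The enlarged crop confirms it: both blue flasks stand on cork coasters on the tray, with stopper tops at crop (178,202) and (286,230) in the top view and (699,86) and (620,46) in the scene view.

Run:
```python
from h import *
t=env.capture("top");s=env.capture("scene")
T=lambda x,y:(x/3.2+185-.34,y/3.2+145-.34);S=lambda x,y:((x-480)/3.2+195-.34,y/3.2+130-.34)
for n,a,b,z in(("round",(178,202),(699,86),.182),("square",(286,230),(620,46),.167),("jar knob",(249,168),(594,226),.068),("jar lid",(249,170),(593,236),.060)):
    print(n,plane(t,T(*a),z).round(4),plane(s,S(*b),z).round(4))
print("funnel tip",plane(t,T(388,233),.087),"candle",plane(t,T(88,190),.057))
for q in((95,17),(455,102),(393,398),(16,308)):print(plane(t,T(*q),.018).round(4))
for q in((136,35),(382,93),(375,132)):print("vial",plane(t,T(*q),.042).round(4))
# stopper by gray masks? pad circle
p=np.array([[103,196]])
h=cv2.cvtColor(s["pixels"],cv2.COLOR_RGB2HSV);m=(h[...,0]>10)&(h[...,0]<26)&(h[...,2]>150)&(h[...,1]>50)
for st,c,k in blobs(m,400):print("scene",st,c,plane(s,c,.007).round(4))
```

```text
round [0.5549 0.0399 0.182 ] [0.5542 0.0411 0.182 ]
square [ 0.5382 -0.0312  0.167 ] [ 0.538  -0.0279  0.167 ]
jar knob [ 0.5985 -0.0095  0.068 ] [ 0.6024 -0.0054  0.068 ]
jar lid [ 0.5984 -0.0097  0.06  ] [ 0.6044 -0.005   0.06  ]
funnel tip [ 0.54672986 -0.10920573  0.087     ] candle [0.58420541 0.1110889  0.057     ]
[0.731  0.1114 0.018 ]
[ 0.6603 -0.1742  0.018 ]
[ 0.4298 -0.1186  0.018 ]
[0.4993 0.1688 0.018 ]
vial [0.7089 0.077  0.042 ]
vial [ 0.6619 -0.1134  0.042 ]
vial [ 0.6311 -0.1072  0.042 ]
scene [213, 0, 128, 39, 2774] [293.7, 13.8] [-0.311  -0.3642  0.007 ]
scene [376, 8, 136, 88, 5858] [450.2, 51.5] [-0.38   0.196  0.007]
scene [135, 15, 73, 33, 724] [171.3, 31.7] [ 0.0489 -0.6482  0.007 ]
scene [208, 21, 124, 86, 5044] [269.5, 64.8] [ 0.0317 -0.2579  0.007 ]
scene [81, 54, 186, 138, 9346] [166.6, 134.5] [ 0.4693 -0.3062  0.007 ]
scene [12, 68, 76, 69, 1529] [55.3, 101.6] [ 0.5389 -0.6588  0.007 ]
scene [221, 86, 291, 298, 41156] [393.2, 261.6] [0.5088 0.3351 0.007 ]
scene [287, 121, 35, 32, 613] [303.3, 136.8] [ 0.2738 -0.0033  0.007 ]
scene [0, 132, 46, 49, 1124] [19.8, 155.9] [ 0.7358 -0.5539  0.007 ]
scene [86, 216, 86, 56, 1707] [124.8, 242.6] [ 0.7798 -0.1525  0.007 ]
scene [38, 259, 148, 125, 5662] [120.8, 313.7] [ 0.8992 -0.0455  0.007 ]
scene [140, 270, 55, 39, 419] [164.8, 287.1] [ 0.8124 -0.0142  0.007 ]
scene [0, 276, 32, 79, 1267] [10.2, 315.1] [ 1.0136 -0.2121  0.007 ]
scene [174, 334, 100, 50, 1548] [216.4, 367.7] [0.88   0.1599 0.007 ]
scene [89, 362, 47, 22, 468] [110.5, 375.8] [0.9891 0.0198 0.007 ]
```

```bash
cat >> h.py <<'E'
from scipy.spatial.transform import Rotation as Ro
def go(x,y,z,yaw=None):
    """shift+turn (tool axes) from measured pose to world target, jaw (tool y) at yaw deg, tool down"""
    o=env.get_obs();R=Ro.from_quat(o["orientation"],scalar_first=True);M=R.as_matrix()
    d=M.T@(np.array([x,y,z])-o["ee_pos"])
    if yaw is None: yaw=np.degrees(np.arctan2(M[1,1],M[0,1]))
    a=np.radians(yaw);Y=np.array([np.cos(a),np.sin(a),0]);Z=np.array([0,0,-1.]);G=np.c_[np.cross(Y,Z),Y,Z]
    w=Ro.from_matrix(M.T@G).as_rotvec()
    print("t",round(float(o["clock"]),2),"ee",o["ee_pos"].round(4),"w",round(float(o["width"]),3),"F",o["force"].round(2),"d",d.round(4),"rv",w.round(4))
E
python3 -c "
from h import *
go(.5548,.0402,.26,166.4)"
```

```text
t 0.4 ee [ 0.2334 -0.5797  0.1875] w 0.999 F [ 0.19  0.73 -0.81] d [-0.5296  0.455  -0.0724] rv [ 3.000e-04  1.000e-04 -9.506e-01]
```

Emit:
apply_moves:
  steps: "0 0 -0.05 0 0 0 100;-0.05 0.04 -0.072 0 0 -0.1 100;-0.53 0.455 -0.072 0 0 -0.95 100;-0.53 0.455 -0.072 0 0 -0.95 100;-0.53 0.455 -0.072 0 0 -0.95 100;-0.53 0.455 -0.072 0 0 -0.95 100;-0.53 0.455 -0.072 0 0 -0.95 100;-0.53 0.455 -0.072 0 0 -0.95 100;-0.53 0.455 -0.072 0 0 -0.95 100;-0.53 0.455 -0.072 0 0 -0.95 100;-0.53 0.455 -0.072 0 0 -0.95 100;-0.53 0.455 -0.072 0 0 -0.95 100"

```text
clock: 1.9
ee_pos: [0.5492, 0.0295, 0.26]
orientation: [0.0, -0.618, 0.786, -0.0]
force: [0.9, -0.6, 0.5]
width: 1.005
```

```bash
python3 -c "
from h import *
go(.5548,.0402,.26,166.4)
c=env.capture('wrist');cv2.imwrite('pics/w1.png',cv2.resize(c['pixels'][:,:,::-1],(800,600)))
go(.5548,.0402,.26,166.4)"
```

```text
t 1.9 ee [0.5492 0.0295 0.26  ] w 1.005 F [ 0.93 -0.56  0.49] d [-0.0117 -0.003   0.    ] rv [-0.0008  0.0004 -0.0002]
t 1.95 ee [0.5526 0.0348 0.2589] w 1.0 F [4.16 1.7  0.69] d [-0.0058 -0.0009 -0.0011] rv [-0.0023  0.0024  0.0043]
```

View pics/w1.png

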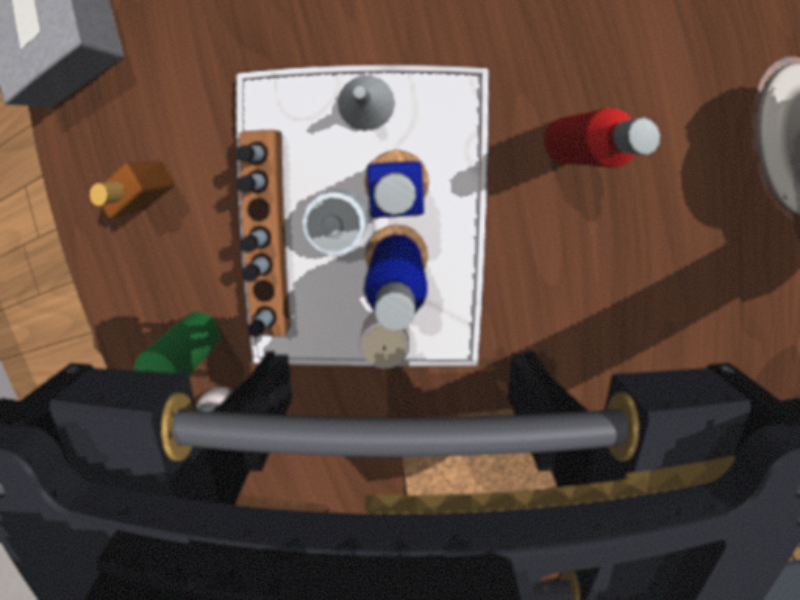

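```bash
cat >> h.py <<'E'
def fplane(c,uv,z):
    K,R,t=map(np.array,(c["intrinsics"],c["R"],c["t"]));x=(uv[0]-K[0,2])/K[0,0];y=(uv[1]-K[1,2])/K[1,1];r=np.hypot(x,y)
    d=R.T@np.array([x*np.sin(r)/r,y*np.sin(r)/r,np.cos(r)]);o=-R.T@t;return o+d*(z-o[2])/d[2]
E
python3 -c "
from h import *
env.capture('wrist');env.capture('wrist')
c=env.capture('wrist');h=cv2.cvtColor(c['pixels'],cv2.COLOR_RGB2HSV)
go(.5548,.0402,.26,166.4)
cv2.imwrite('pics/w2.png',cv2.resize(c['pixels'][90:235,190:310,::-1],None,fx=4,fy=4,interpolation=cv2.INTER_CUBIC))
np.savez('w2.npz',K=c['intrinsics'],R=c['R'],t=c['t'])
"
```

```text
t 2.1 ee [0.5486 0.0285 0.2591] w 1.001 F [-0.82 -0.11  0.11] d [-0.0128 -0.0033 -0.0009] rv [ 0.001  -0.0007  0.0014]
```

View pics/w2.png

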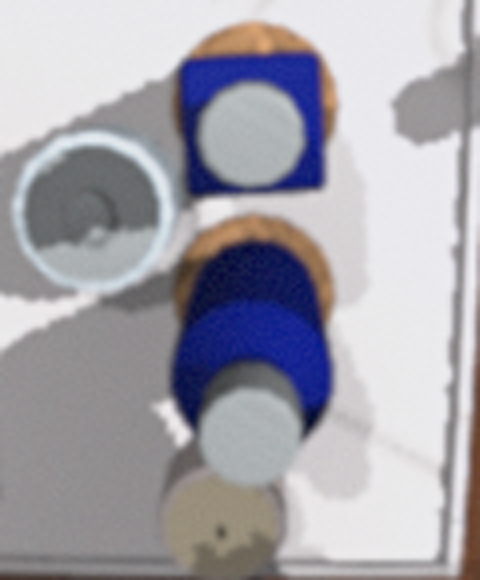

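Enlarged wrist view: stopper tops at crop (251,437) for the round flask and (251,134) for the square, jar rim centre at about (95,210). The square body is aligned with the jaws.

```bash
python3 -c "
from h import *
d=np.load('w2.npz');c=dict(intrinsics=d['K'],R=d['R'],t=d['t'])
for n,u,v,z in(('round',251,437,.182),('square',251,134,.167),('jar',95,210,.054),('candle',222,530,.057)):print(n,fplane(c,(u/4+190-.4,v/4+90-.4),z).round(4))
go(.555,.04,.1495,166.4)"
```

```text
round [0.5542 0.0401 0.182 ]
square [ 0.5375 -0.0299  0.167 ]
jar [ 0.5983 -0.0099  0.054 ]
candle [0.584  0.1132 0.057 ]
t 2.1 ee [0.5486 0.0285 0.2591] w 1.001 F [-0.82 -0.11  0.11] d [-0.0127 -0.0036  0.1096] rv [ 0.001  -0.0007  0.0014]
```

Emit:
apply_moves:
  steps: "-0.0125 -0.0033 0.03 0 0 0 100;-0.0125 -0.0033 0.07 0 0 0 100;-0.0125 -0.0033 0.09 0 0 0 100;-0.0125 -0.0033 0.105 0 0 0 100;-0.0125 -0.0033 0.11 0 0 0 70;-0.0125 -0.0033 0.11 0 0 0 50;-0.0125 -0.0033 0.11 0 0 0 35;-0.0125 -0.0033 0.11 0 0 0 20;-0.0125 -0.0033 0.11 0 0 0 5;-0.0125 -0.0033 0.11 0 0 0 0;-0.0125 -0.0033 0.11 0 0 0 0;-0.0125 -0.0033 0.11 0 0 0 0"
  squeeze: 25

```text
clock: 3.6
ee_pos: [0.5547, 0.0388, 0.1496]
orientation: [-0.0, -0.618, 0.786, 0.0]
force: [0.1, -0.1, 0.4]
width: 0.172
```

```bash
python3 -c "
from h import *
go(.5548,.0402,.25,166.4)
go(.552,.296,.25,166.4);go(.552,.296,.1385,166.4)"
```

```text
t 3.6 ee [0.5547 0.0388 0.1496] w 0.172 F [ 0.08 -0.07  0.38] d [-0.0014  0.0002 -0.1004] rv [ 0.     -0.     -0.0006]
t 3.6 ee [0.5547 0.0388 0.1496] w 0.172 F [ 0.08 -0.07  0.38] d [-0.2493  0.0633 -0.1004] rv [ 0.     -0.     -0.0006]
t 3.6 ee [0.5547 0.0388 0.1496] w 0.172 F [ 0.08 -0.07  0.38] d [-0.2493  0.0633  0.0111] rv [ 0.     -0.     -0.0006]
```

```bash
python3 -c "
from h import *
for i in range(4): c=env.capture('scene')
go(.5548,.0402,.25,166.4)
cv2.imwrite('pics/s3.png',cv2.resize(c['pixels'][80:240,160:340,::-1],None,fx=3.5,fy=3.5,interpolation=cv2.INTER_CUBIC))"
```

```text
t 3.8 ee [0.5547 0.0388 0.1496] w 0.03 F [ 0.5   0.09 -1.17] d [-0.0014  0.0002 -0.1004] rv [ 0.     -0.     -0.0006]
```

View pics/s3.png

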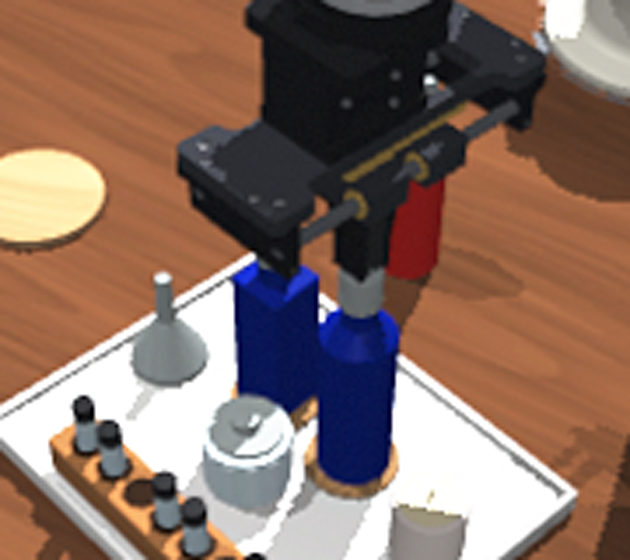

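```bash
python3 -c "
from h import *
c=env.capture('scene');e=env.get_obs()['ee_pos']
f=lambda p:((np.array(p)-[160,80])*3.5).round(0)
for X in(e,[.5547,.04,.182],[.5547,.04,.156],[e[0],e[1],e[2]+.03],[.5378,-.0295,.167]):print(np.round(X,3),f(proj(c,X)))
print(plane(c,(267.1,159.4),.15),plane(c,(267.1,159.4),.18))
o=env.capture('top');cv2.imwrite('pics/t3.png',cv2.resize(o['pixels'][120:280,185:365,::-1],None,fx=3.5,fy=3.5,interpolation=cv2.INTER_CUBIC));print(proj(o,e),env.get_obs()['q'].round(3))"
```

```text
[0.555 0.039 0.15 ] [355. 308.]
[0.555 0.04  0.182] [359. 268.]
[0.555 0.04  0.156] [357. 301.]
[0.555 0.039 0.18 ] [357. 270.]
[ 0.538 -0.03   0.167] [272. 223.]
[0.52791628 0.0353919  0.15      ] [0.55476199 0.05064636 0.18      ]
[241.23939118 210.23240261] [ 0.361  0.299 -0.221  0.    -1.051 -0.599]
```

View pics/t3.png

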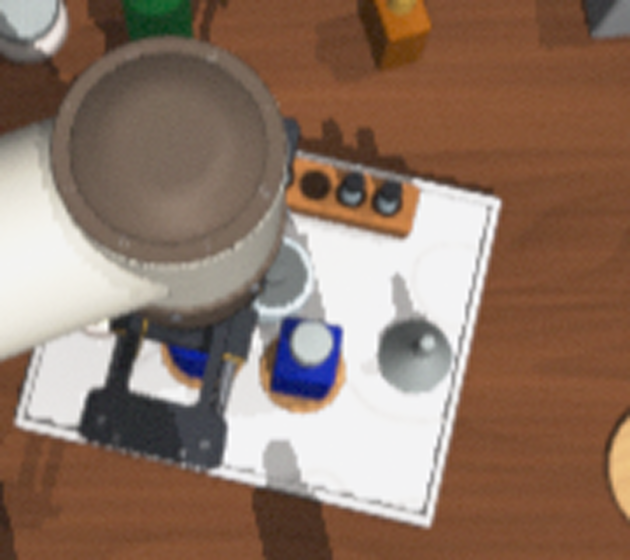

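```bash
cat >> h.py <<'E'
def fproj(c,X):
    K,R,t=map(np.array,(c["intrinsics"],c["R"],c["t"]));p=R@np.array(X)+t;a=np.arctan2(np.hypot(p[0],p[1]),p[2]);u=p[:2]/np.hypot(p[0],p[1])*a
    return u*[K[0,0],K[1,1]]+K[:2,2]
E
python3 -c "
from h import *
c=env.capture('wrist');e=env.get_obs()['ee_pos']
for X in(e,e+[0,0,.03],[.5547,.04,.182]):print(fproj(c,X)*800/512)
cv2.imwrite('pics/w4.png',cv2.resize(c['pixels'][:,:,::-1],(800,600),interpolation=cv2.INTER_CUBIC))"
```

```text
[397.95014794 341.61220615]
[397.70742724 370.3177806 ]
[398.404162   375.54702435]
```

View pics/w4.png

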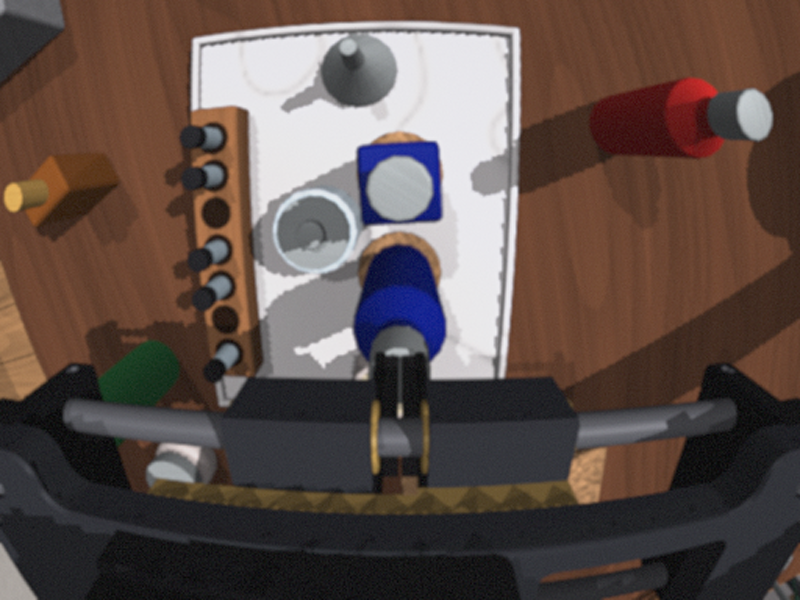

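The fingers shut without catching anything: from two views their tips sit near the stopper top (z≈0.18), although the TCP reads 0.15. I'll open and check the tip height before gripping again.

Emit:
apply_moves:
  steps: "0 0 0 0 0 0 100;0 0 0 0 0 0 100;0 0 0 0 0 0 100;0 0 0 0 0 0 100;0 0 0 0 0 0 100;0 0 0 0 0 0 100;0 0 0 0 0 0 100;0 0 0 0 0 0 100"

```text
clock: 4.95
ee_pos: [0.5547, 0.0388, 0.1496]
orientation: [0.0, -0.618, 0.786, -0.0]
force: [0.9, -0.4, -0.9]
width: 0.837
```

```bash
python3 -c "
from h import *
go(.5548,.0402,.15,166.4)
c=env.capture('scene');w=env.capture('wrist')
A=cv2.resize(c['pixels'][80:240,180:320,::-1],None,fx=3,fy=3,interpolation=cv2.INTER_CUBIC)
B=cv2.resize(w['pixels'][150:310,140:380,::-1],None,fx=1.5,fy=3,interpolation=cv2.INTER_CUBIC)
o=env.get_obs();M=Ro.from_quat(o['orientation'],scalar_first=True).as_matrix()
for s in(-1,1):
  for x in (-.0095,.0095):
    X=o['ee_pos']+M@[x,s*.0435,0];print(s,x,(proj(c,X)-[180,80])*3,(fproj(w,X)-[140,150])*[1.5,3]+[420,0])
cv2.imwrite('pics/b5.png',np.hstack([A,B]));np.savez('b5.npz',K=c['intrinsics'],R=c['R'],t=c['t'],wK=w['intrinsics'],wR=w['R'],wt=w['t'])"
```

```text
t 4.95 ee [0.5547 0.0388 0.1496] w 0.837 F [ 0.9  -0.44 -0.89] d [-0.0014  0.0002 -0.0004] rv [-0.      0.     -0.0006]
-1 -0.0095 [205.75997815 304.33316964] [503.68641567 240.3397366 ]
-1 0.0095 [185.89851825 288.44532489] [500.89152344 167.93886472]
1 -0.0095 [300.51176779 240.60290915] [680.49930303 240.48028805]
1 0.0095 [280.57989642 226.11019606] [683.21687971 168.0162562 ]
```

View pics/b5.png

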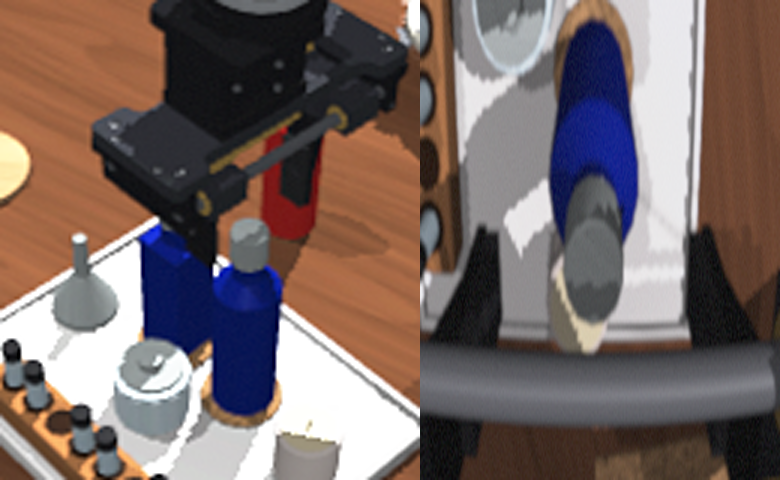

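Emit:
apply_moves:
  steps: "-0.001 0 0.008 0 0 0 100;-0.001 0 0.016 0 0 0 100;-0.001 0 0.023 0 0 0 100;-0.001 0 0.027 0 0 0 100;-0.001 0 0.027 0 0 0 100"

```text
clock: 5.68
ee_pos: [0.5547, 0.0397, 0.1221]
orientation: [-0.0, -0.618, 0.786, 0.0]
force: [-0.0, -0.6, -0.4]
width: 1.002
```

```bash
python3 -c "
from h import *
c=env.capture('scene');w=env.capture('wrist')
A=cv2.resize(c['pixels'][100:220,200:320,::-1],None,fx=4,fy=4,interpolation=cv2.INTER_CUBIC)
B=cv2.resize(w['pixels'][150:310,155:365,::-1],None,fx=1.5,fy=3,interpolation=cv2.INTER_CUBIC)
cv2.imwrite('pics/b6.png',np.hstack([A,B]))
e=env.get_obs()['ee_pos']
for X in(e+[0,0,.03],[.5547,.04,.182],[.5547,.04,.156]):print((proj(c,X)-[200,100])*4)"
```

```text
[247.11702541 268.94138296]
[249.89916851 225.85972248]
[248.12146715 263.97027774]
```

View pics/b6.png

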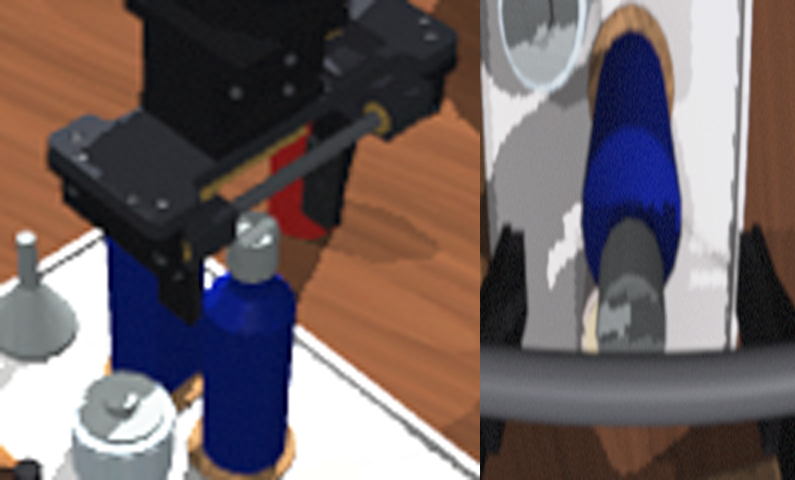

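The tips now straddle the stopper (midpoint about (253,275), as expected with a 30 mm height offset), so I'm closing.

Emit:
apply_moves:
  steps: "0 0 0 0 0 0 25;0 0 0 0 0 0 0;0 0 0 0 0 0 0;0 0 0 0 0 0 0;0 0 0 0 0 0 0;0 0 0 0 0 0 0;0 0 0 0 0 0 0;0 0 0 0 0 0 0;0 0 0 0 0 0 0;0 0 0 0 0 0 0"
  squeeze: 25

```text
clock: 7.02
ee_pos: [0.555, 0.0398, 0.1226]
orientation: [0.0, -0.618, 0.786, -0.0]
force: [-0.9, 1.0, 0.9]
width: 0.289
```

Emit:
apply_moves:
  steps: "0 0 0 0 0 0 0;0 0 -0.005 0 0 0 0;0 0 -0.015 0 0 0 0;0 0 -0.03 0 0 0 0;0 0 -0.03 0 0 0 0"

```text
clock: 7.65
ee_pos: [0.5563, 0.0402, 0.1548]
orientation: [0.002, -0.618, 0.786, -0.001]
force: [0.1, 0.1, -1.9]
width: 0.288
```

```bash
python3 -c "
from h import *
go(.5548,.0402,.22,166.4)
go(.552,.296,.22,166.4);go(.552,.296,.111,166.4)"
```

```text
t 7.65 ee [0.5563 0.0402 0.1548] w 0.288 F [ 0.13  0.06 -1.85] d [ 0.0002  0.0012 -0.0652] rv [-0.0038  0.0021 -0.0003]
t 7.65 ee [0.5563 0.0402 0.1548] w 0.288 F [ 0.13  0.06 -1.85] d [-0.2478  0.0641 -0.065 ] rv [-0.0038  0.0021 -0.0003]
t 7.65 ee [0.5563 0.0402 0.1548] w 0.288 F [ 0.13  0.06 -1.85] d [-0.2475  0.0645  0.044 ] rv [-0.0038  0.0021 -0.0003]
```

Emit:
apply_moves:
  steps: "0 0 -0.02 0 0 0 0;0 0 -0.045 0 0 0 0;-0.01 0.002 -0.065 0 0 0 0;-0.03 0.008 -0.065 0 0 0 0;-0.06 0.016 -0.065 0 0 0 0;-0.095 0.025 -0.065 0 0 0 0;-0.13 0.034 -0.065 0 0 0 0;-0.165 0.043 -0.065 0 0 0 0;-0.2 0.052 -0.065 0 0 0 0;-0.23 0.06 -0.065 0 0 0 0;-0.245 0.064 -0.065 0 0 0 0;-0.248 0.064 -0.065 0 0 0 0"

```text
clock: 9.15
ee_pos: [0.5505, 0.2966, 0.2165]
orientation: [-0.001, -0.619, 0.786, 0.0]
force: [-0.5, 0.5, -1.8]
width: 0.288
```

Emit:
apply_moves:
  steps: "0 0 0.015 0 0 0 0;0 0 0.04 0 0 0 0;0 0 0.065 0 0 0 0;0 0 0.085 0 0 0 0;0 0 0.095 0 0 0 0;0 0 0.098 0 0 0 0;0 0 0.098 0 0 0 0"

```text
clock: 10.02
ee_pos: [0.5516, 0.2958, 0.1201]
orientation: [0.0, -0.618, 0.786, -0.0]
force: [-0.1, 0.7, -1.5]
width: 0.29
```

```bash
python3 -c "
from h import *
env.capture('scene');go(.552,.296,.1116,166.4)"
```

```text
t 10.07 ee [0.5517 0.296  0.1204] w 0.288 F [ 0.52  0.47 -2.72] d [-0.     -0.0003  0.0088] rv [-0.0011  0.0012 -0.0007]
```

Emit:
apply_moves:
  steps: "0 0 0.003 0 0 0 0;0 0 0.006 0 0 0 0;0 0 0.0085 0 0 0 0;0 0 0.0095 0 0 0 0;0 0 0.0095 0 0 0 0"

```text
clock: 10.7
ee_pos: [0.5517, 0.2962, 0.1116]
orientation: [0.001, -0.618, 0.786, -0.0]
force: [-1.7, -0.8, 5.8]
width: 0.288
```

Emit:
apply_moves:
  steps: "0 0 0 0 0 0 60;0 0 0 0 0 0 80;0 0 0 0 0 0 80;0 0 0 0 0 0 80;0 0 0 0 0 0 100;0 0 0 0 0 0 100;0 0 -0.02 0 0 0 100;0 0 -0.06 0 0 0 100;0 0 -0.1 0 0 0 100;0 0 -0.1 0 0 0 100"

```text
clock: 11.95
ee_pos: [0.5531, 0.2971, 0.2145]
orientation: [0.004, -0.618, 0.786, -0.0]
force: [-0.5, -0.5, 0.2]
width: 1.0
```

```bash
python3 -c "
from h import *
go(.538,-.0298,.2,166.4);go(.538,-.0298,.107,166.4)"
```

```text
t 11.95 ee [0.5531 0.2971 0.2145] w 1.0 F [-0.51 -0.46  0.22] d [ 0.3214 -0.0622  0.0128] rv [-0.0057  0.0065 -0.0002]
t 11.95 ee [0.5531 0.2971 0.2145] w 1.0 F [-0.51 -0.46  0.22] d [ 0.322  -0.0616  0.1058] rv [-0.0057  0.0065 -0.0002]
```

Emit:
apply_moves:
  steps: "0.05 -0.01 0 0 0 0 100;0.1 -0.02 0 0 0 0 100;0.15 -0.03 0 0 0 0 100;0.2 -0.04 0 0 0 0 100;0.25 -0.048 0 0 0 0 100;0.29 -0.056 0 0 0 0 100;0.315 -0.061 0 0 0 0 100;0.321 -0.062 0 0 0 0 100;0.321 -0.062 0 0 0 0 100;0.321 -0.062 0 0 0 0 100"

```text
clock: 13.2
ee_pos: [0.5358, -0.0298, 0.2099]
orientation: [-0.0, -0.619, 0.786, 0.0]
force: [-0.1, -0.2, -0.5]
width: 0.997
```

```bash
python3 -c "
from h import *
w=env.capture('wrist')
cv2.imwrite('pics/w7.png',cv2.resize(w['pixels'][:,:,::-1],(800,600),interpolation=cv2.INTER_CUBIC));np.savez('w7.npz',K=w['intrinsics'],R=w['R'],t=w['t'])
go(.538,-.0298,.107,166.4)"
```

```text
t 13.25 ee [ 0.5358 -0.0298  0.2099] w 1.0 F [-1.04  0.14 -0.23] d [-0.0005 -0.0021  0.1029] rv [0.0003 0.     0.0006]
```

View pics/w7.png

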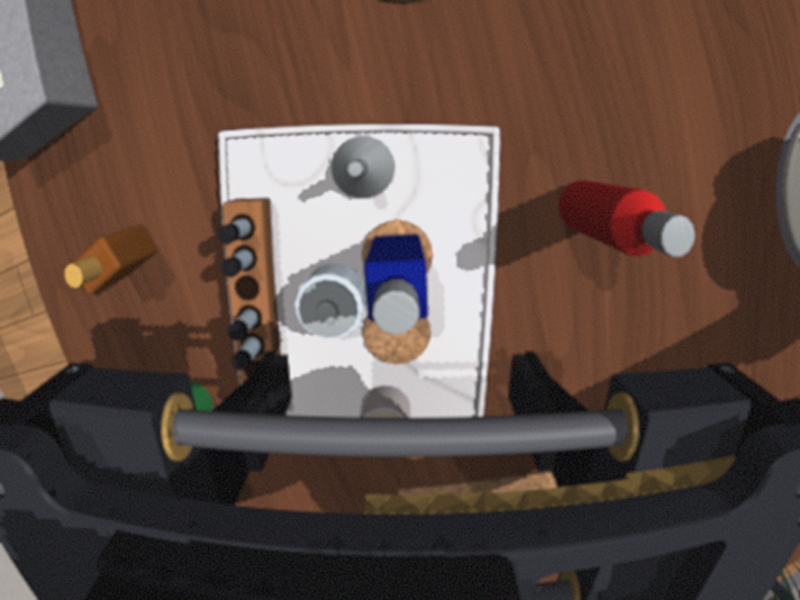

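The wrist view shows the square flask alone, stopper at (397,310), with the other coaster empty at about (397,340). Descending to grip it.

Emit:
apply_moves:
  steps: "0 -0.002 0.04 0 0 0 100;0 -0.002 0.07 0 0 0 100;0 -0.002 0.09 0 0 0 100;0 -0.002 0.1 0 0 0 100;0 -0.002 0.102 0 0 0 50;0 -0.002 0.102 0 0 0 25;0 -0.002 0.102 0 0 0 0;0 -0.002 0.102 0 0 0 0;0 -0.002 0.102 0 0 0 0;0 -0.002 0.102 0 0 0 0;0 -0.002 0.102 0 0 0 0;0 -0.002 0.102 0 0 0 0"

```text
clock: 14.75
ee_pos: [0.5378, -0.0312, 0.1081]
orientation: [0.0, -0.618, 0.786, -0.0]
force: [0.3, 0.6, 0.4]
width: 0.288
```

Emit:
apply_moves:
  steps: "0 0 0 0 0 0 0;0 0 0 0 0 0 0;0 0 0 0 0 0 0;0 0 0 0 0 0 0;0 0 -0.004 0 0 0 0;0 0 -0.015 0 0 0 0;0 0 -0.035 0 0 0 0;0 0 -0.06 0 0 0 0;0 0 -0.085 0 0 0 0;0 0 -0.1 0 0 0 0;0 0 -0.1 0 0 0 0"

```text
clock: 16.12
ee_pos: [0.5383, -0.031, 0.2093]
orientation: [0.001, -0.618, 0.786, -0.0]
force: [-0.1, -0.7, -2.5]
width: 0.292
```

```bash
python3 -c "
from h import *
go(.464,.311,.207,166.4)"
```

```text
t 16.12 ee [ 0.5383 -0.031   0.2093] w 0.292 F [-0.11 -0.72 -2.51] d [-0.3148  0.1528  0.0023] rv [-0.0023  0.0013 -0.0006]
```

Emit:
apply_moves:
  steps: "-0.015 0.008 0 0 0 0 0;-0.04 0.02 0 0 0 0 0;-0.075 0.037 0 0 0 0 0;-0.11 0.054 0 0 0 0 0;-0.145 0.071 0 0 0 0 0;-0.18 0.088 0 0 0 0 0;-0.215 0.105 0 0 0 0 0;-0.25 0.122 0 0 0 0 0;-0.28 0.137 0 0 0 0 0;-0.305 0.149 0 0 0 0 0;-0.315 0.153 0 0 0 0 0;-0.315 0.153 0 0 0 0 0"

```text
clock: 17.62
ee_pos: [0.4626, 0.3112, 0.2072]
orientation: [-0.001, -0.619, 0.786, -0.0]
force: [-0.4, -0.4, -3.0]
width: 0.29
```

Emit:
apply_moves:
  steps: "0 0 0.02 0 0 0 0;0 0 0.05 0 0 0 0;0 0 0.075 0 0 0 0;0 0 0.095 0 0 0 0;0 0 0.1 0 0 0 0;0 0 0.103 0 0 0 0;0 0 0.103 0 0 0 0"

```text
clock: 18.5
ee_pos: [0.4637, 0.3111, 0.1058]
orientation: [0.001, -0.618, 0.786, 0.0]
force: [0.6, -0.1, -2.7]
width: 0.295
```

```bash
python3 -c "
from h import *
env.capture('scene');go(.464,.311,.0971,166.4)"
```

```text
t 18.55 ee [0.4637 0.3113 0.1059] w 0.294 F [-0.22 -0.17 -2.  ] d [ 0.0002 -0.0003  0.0088] rv [-0.0008  0.0013 -0.0007]
```

Emit:
apply_moves:
  steps: "0 0 0.003 0 0 0 0;0 0 0.006 0 0 0 0;0 0 0.0085 0 0 0 0;0 0 0.0092 0 0 0 0;0 0 0.0092 0 0 0 0"

```text
clock: 19.18
ee_pos: [0.4637, 0.3114, 0.0971]
orientation: [0.001, -0.618, 0.786, -0.0]
force: [-1.7, -1.4, 5.0]
width: 0.287
```

Emit:
apply_moves:
  steps: "0 0 0 0 0 0 60;0 0 0 0 0 0 80;0 0 0 0 0 0 80;0 0 0 0 0 0 80;0 0 0 0 0 0 80;0 0 0 0 0 0 80;0 0 -0.02 0 0 0 80;0 0 -0.06 0 0 0 80;0 0 -0.11 0 0 0 100;0 0 -0.11 0 0 0 100;0 0 -0.11 0 0 0 100"

```text
clock: 20.55
ee_pos: [0.4628, 0.3108, 0.2055]
orientation: [-0.0, -0.618, 0.786, 0.0]
force: [0.6, -0.5, -1.6]
width: 0.984
```

```bash
python3 -c "
from h import *
go(.599,-.0085,.2,76.4)"
```

```text
t 20.55 ee [0.4628 0.3108 0.2055] w 0.984 F [ 0.6  -0.48 -1.58] d [ 0.2782 -0.2077  0.0054] rv [ 5.0000e-04 -7.0000e-04  1.5699e+00]
```

Emit:
apply_moves:
  steps: "0.03 -0.022 0 0 0 0.15 100;0.06 -0.045 0 0 0 0.33 100;0.1 -0.075 0 0 0 0.5 100;0.14 -0.105 0 0 0 0.68 100;0.18 -0.134 0 0 0 0.85 100;0.22 -0.164 0 0 0 1.03 100;0.255 -0.19 0 0 0 1.2 100;0.278 -0.208 0 0 0 1.38 100;0.278 -0.208 0 0 0 1.5 100;0.278 -0.208 0 0 0 1.57 100;0.278 -0.208 0 0 0 1.57 100;0.278 -0.208 0 0 0 1.57 100"

```text
clock: 22.05
ee_pos: [0.5994, -0.0081, 0.2049]
orientation: [-0.001, 0.118, 0.993, -0.0]
force: [-1.1, 0.4, -0.2]
width: 0.998
```

```bash
python3 -c "
from h import *
t=env.capture('top');w=env.capture('wrist')
A=cv2.resize(w['pixels'][90:290,130:390,::-1],None,fx=3,fy=3,interpolation=cv2.INTER_CUBIC)
cv2.imwrite('pics/b8.png',A);np.savez('w8.npz',K=w['intrinsics'],R=w['R'],t=w['t'])
print((fproj(w,[.599,-.0085,.06])-[130,90])*3)
go(.599,-.0085,.2,76.4);print(env.get_obs()['q'].round(2))"
```

```text
[374.05523586 246.61723033]
t 22.15 ee [ 0.5997 -0.0081  0.2055] w 0.997 F [ 0.67  0.16 -0.65] d [ 0.0005 -0.0006  0.0055] rv [-0.0003 -0.0008  0.001 ]
[ 0.26  0.33 -0.03 -0.   -1.21 -2.06]
```

View pics/b8.png

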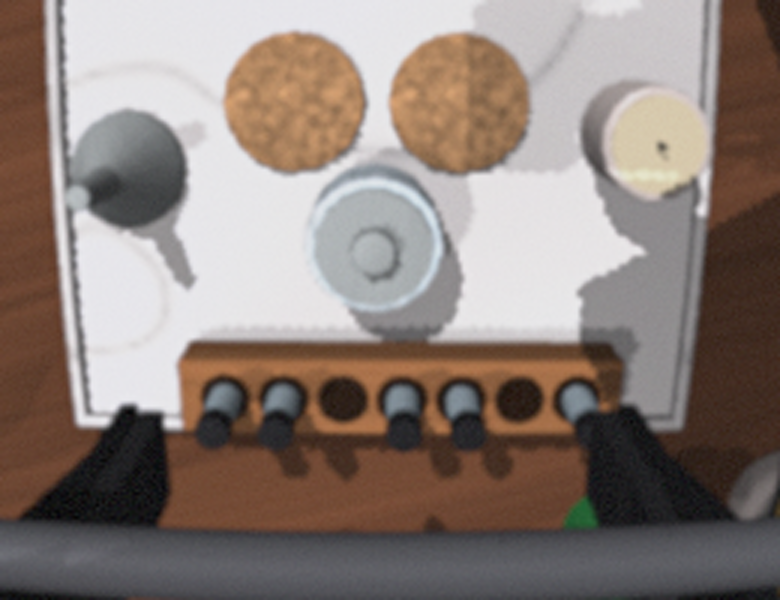

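The wrist view shows the jar lid and knob at (375,246), within 2 px of the prediction (374,247). The fingers sit either side of it, clear of the funnel at (128,168) and the candle at (658,142).

Emit:
apply_moves:
  steps: "0.0005 -0.0005 0.04 0 0 0 100;0.0005 -0.0005 0.09 0 0 0 100;0.0005 -0.0005 0.135 0 0 0 100;0.0005 -0.0005 0.165 0 0 0 100;0.0005 -0.0005 0.185 0 0 0 100;0.0005 -0.0005 0.197 0 0 0 100;0.0005 -0.0005 0.204 0 0 0 100;0.0005 -0.0005 0.204 0 0 0 100"

```text
clock: 23.15
ee_pos: [0.5994, -0.0085, 0.002]
orientation: [0.0, 0.118, 0.993, 0.0]
force: [0.5, -0.2, 0.3]
width: 0.998
```

Emit:
apply_moves:
  steps: "0 0 0 0 0 0 60;0 0 0 0 0 0 50;0 0 0 0 0 0 40;0 0 0 0 0 0 20;0 0 0 0 0 0 0;0 0 0 0 0 0 0;0 0 0 0 0 0 0;0 0 0 0 0 0 0;0 0 0 0 0 0 0"
  squeeze: 25

```text
clock: 24.28
ee_pos: [0.5992, -0.0088, 0.0021]
orientation: [-0.0, 0.118, 0.993, -0.0]
force: [-2.2, -2.0, 4.9]
width: 0.636
```

```bash
python3 -c "
from h import *
go(.4656,-.3,.1,76.4)
d=np.load('w8.npz');c=dict(intrinsics=d['K'],R=d['R'],t=d['t'])
for u,v in((294,102),(459,102)):print(fplane(c,(u/3+130-.3,v/3+90-.3),.017).round(4))"
```

```text
t 24.27 ee [ 0.5992 -0.0088  0.0021] w 0.636 F [-2.21 -1.99  4.9 ] d [ 0.0614 -0.3145 -0.0978] rv [-0.0004 -0.0002  0.0002]
[ 0.5378 -0.0298  0.017 ]
[0.5545 0.0393 0.017 ]
```

Emit:
apply_moves:
  steps: "0 0 -0.004 0 0 0 0;0 0 -0.015 0 0 0 0;0 0 -0.035 0 0 0 0;0 0 -0.06 0 0 0 0;0 0 -0.09 0 0 0 0;0 0 -0.115 0 0 0 0;0 0 -0.125 0 0 0 0;0 0 -0.125 0 0 0 0"

```text
clock: 25.28
ee_pos: [0.5993, -0.0082, 0.1271]
orientation: [0.0, 0.118, 0.993, 0.0]
force: [0.2, -0.5, -4.0]
width: 0.636
```

```bash
python3 -c "
from h import *
go(.4656,-.3,.127,76.4)"
```

```text
t 25.27 ee [ 0.5993 -0.0082  0.1271] w 0.636 F [ 0.2  -0.47 -4.  ] d [ 6.14e-02 -3.15e-01 -2.00e-04] rv [0.0009 0.0006 0.    ]
```

Emit:
apply_moves:
  steps: "0.003 -0.015 0 0 0 0 0;0.008 -0.04 0 0 0 0 0;0.015 -0.075 0 0 0 0 0;0.022 -0.11 0 0 0 0 0;0.029 -0.145 0 0 0 0 0;0.036 -0.18 0 0 0 0 0;0.043 -0.215 0 0 0 0 0;0.05 -0.25 0 0 0 0 0;0.055 -0.28 0 0 0 0 0;0.06 -0.305 0 0 0 0 0;0.0614 -0.315 0 0 0 0 0;0.0614 -0.315 0 0 0 0 0"

```text
clock: 26.78
ee_pos: [0.4645, -0.301, 0.1266]
orientation: [-0.0, 0.119, 0.993, 0.0]
force: [-0.2, -0.1, -1.9]
width: 0.638
```

Emit:
apply_moves:
  steps: "0 0 0.015 0 0 0 0;0 0 0.045 0 0 0 0;0 0 0.08 0 0 0 0;0 0 0.105 0 0 0 0;0 0 0.117 0 0 0 0;0 0 0.12 0 0 0 0;0 0 0.12 0 0 0 0"

```text
clock: 27.65
ee_pos: [0.4663, -0.3003, 0.0075]
orientation: [0.001, 0.118, 0.993, -0.0]
force: [-0.4, 0.7, -3.1]
width: 0.637
```

```bash
python3 -c "
from h import *
w=env.capture('wrist');A=w['pixels'][90:290,130:390,::-1];t=env.capture('top')
B=t['pixels'][190:310,320:440,::-1]
cv2.imwrite('pics/b9.png',np.hstack([cv2.resize(A,(520,400)),cv2.resize(B,(280,400))[:,:]]))
print((fproj(w,[.4656,-.3,.008])-[130,90])*2)
go(.4656,-.3,-.0019,76.4)"
```

```text
[249.89972094 259.07763777]
t 27.75 ee [ 0.4664 -0.3005  0.0079] w 0.636 F [-0.55  0.36 -2.48] d [0.001  0.0003 0.0098] rv [-0.0003  0.0022  0.0005]
```

View pics/b9.png

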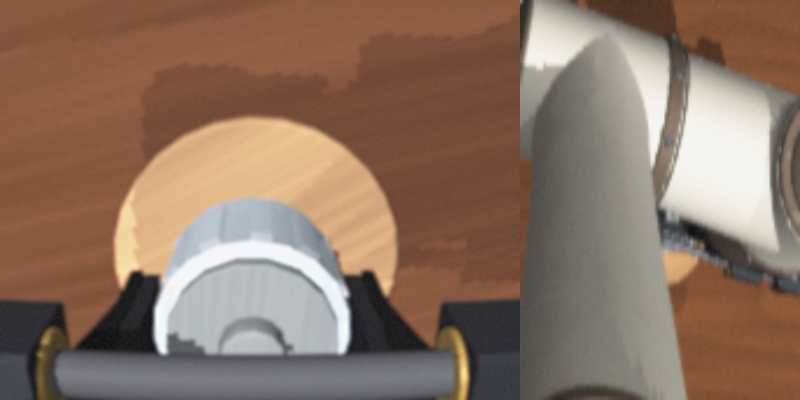

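The wrist view shows the jar held upright over the pad. Jar column is about 253 and pad centre column about 256, so roughly 1 mm off. Lowering it.

Emit:
apply_moves:
  steps: "0.001 0.001 0.003 0 0 0 0;0.001 0.001 0.006 0 0 0 0;0.001 0.001 0.0085 0 0 0 0;0.001 0.001 0.0098 0 0 0 0;0.001 0.001 0.0103 0 0 0 0;0.001 0.001 0.0103 0 0 0 0"

```text
clock: 28.5
ee_pos: [0.4648, -0.2991, -0.0019]
orientation: [-0.0, 0.118, 0.993, -0.0]
force: [-2.6, 2.8, 7.6]
width: 0.637
```

Emit:
apply_moves:
  steps: "0 0 0 0 0 0 75;0 0 0 0 0 0 90;0 0 0 0 0 0 100;0 0 0 0 0 0 100;0 0 0 0 0 0 100;0 0 -0.02 0 0 0 100;0 0 -0.06 0 0 0 100;0 0 -0.12 0 0 0 100;0 0 -0.17 0 0 0 100;0 0 -0.21 0 0 0 100;0 0 -0.21 0 0 0 100"

```text
clock: 29.88
ee_pos: [0.4668, -0.3, 0.2106]
orientation: [0.004, 0.118, 0.993, -0.001]
force: [-0.1, 0.1, -0.6]
width: 1.001
```

```bash
python3 -c "
from h import *
w=env.capture('wrist');c=env.capture('scene');A=w['pixels'][90:290,130:390,::-1]
B=c['pixels'][80:260,130:430,::-1];
cv2.imwrite('pics/b10.png',np.hstack([cv2.resize(A,(364,280)),cv2.resize(B,(436,280))]))
print((fproj(w,[.4656,-.3,.008])-[130,90])*1.4)
np.savez('w10.npz',K=w['intrinsics'],R=w['R'],t=w['t'])
go(.464,.311,.2,166.4)"
```

```text
[175.12260355  98.75634149]
t 29.98 ee [ 0.4645 -0.2987  0.2063] w 0.996 F [-0.43 -0.42 -0.71] d [0.1439 0.5925 0.0067] rv [ 7.0000e-04  4.0000e-04 -1.5709e+00]
```

View pics/b10.png

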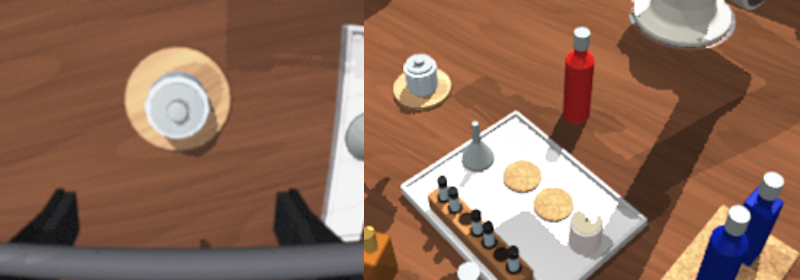

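```bash
python3 -c "
from h import *
d=np.load('w10.npz');c=dict(intrinsics=d['K'],R=d['R'],t=d['t'])
print('jar',fplane(c,(177/1.4+130,104/1.4+90),.056),'pad',fplane(c,(177/1.4+130,99/1.4+90),.008))
go(.5517,.2962,.21,166.4)"
```

```text
jar [ 0.46074805 -0.29701713  0.056     ] pad [ 0.46626727 -0.2982728   0.008     ]
t 29.98 ee [ 0.4645 -0.2987  0.2063] w 0.996 F [-0.43 -0.42 -0.71] d [ 0.0552  0.5987 -0.0033] rv [ 7.0000e-04  4.0000e-04 -1.5709e+00]
```

Emit:
apply_moves:
  steps: "0.002 0.03 -0.02 0 0 0 100;0.007 0.08 -0.02 0 0 -0.15 100;0.012 0.135 -0.02 0 0 -0.33 100;0.018 0.19 -0.02 0 0 -0.5 100;0.023 0.25 -0.02 0 0 -0.68 100;0.028 0.31 -0.02 0 0 -0.85 100;0.034 0.37 -0.02 0 0 -1.03 100;0.039 0.43 -0.02 0 0 -1.2 100;0.045 0.49 -0.02 0 0 -1.38 100;0.05 0.54 -0.02 0 0 -1.57 100;0.054 0.58 -0.015 0 0 -1.57 100;0.055 0.599 -0.01 0 0 -1.57 100"

```text
clock: 31.48
ee_pos: [0.5513, 0.2976, 0.2137]
orientation: [-0.002, -0.619, 0.786, 0.0]
force: [0.3, -0.6, 0.2]
width: 1.0
```

Emit:
apply_moves:
  steps: "0 0 0 0 0 0 100;0 0 0 0 0 0 100;0 0 0 0 0 0 100"

```text
clock: 31.85
ee_pos: [0.5522, 0.2949, 0.2171]
orientation: [0.0, -0.618, 0.786, -0.0]
force: [-1.2, 1.0, -0.2]
width: 0.999
```

```bash
python3 -c "
from h import *
w=env.capture('wrist');A=w['pixels'][90:290,110:410,::-1]
cv2.imwrite('pics/b11.png',cv2.resize(A,None,fx=2.5,fy=2.5))
np.savez('w11.npz',K=w['intrinsics'],R=w['R'],t=w['t'])
print((fproj(w,[.5517,.2962,.171])-[110,90])*2.5,(fproj(w,[.4637,.3114,.156])-[110,90])*2.5)
go(.5517,.2962,.1116,166.4)"
```

```text
[364.69151711 273.54123796] [602.0753887 244.649162 ]
t 31.9 ee [0.5523 0.295  0.2172] w 0.996 F [-0.61 -0.37 -0.1 ] d [-0.001   0.0009  0.1056] rv [-0.0004  0.0005 -0.002 ]
```

View pics/b11.png

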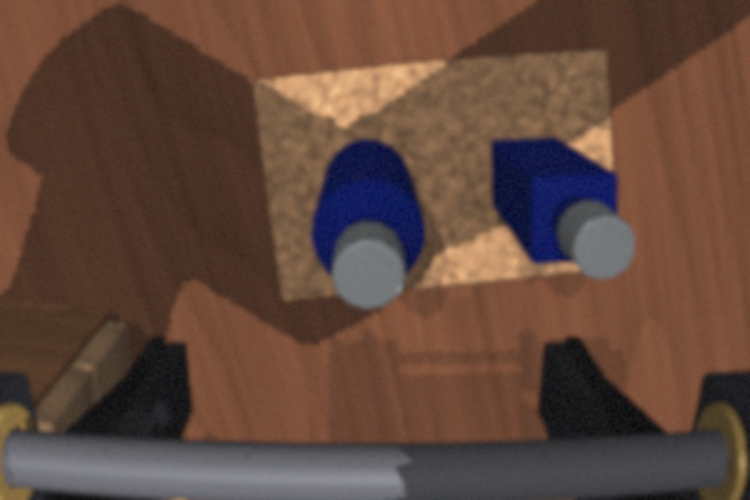

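Both flasks stand on the mat. The stopper tops at (369,272) and (602,245) match the predictions within 4 px. Gripping the round one.

Emit:
apply_moves:
  steps: "-0.001 0.001 0.04 0 0 0 100;-0.001 0.001 0.07 0 0 0 100;-0.001 0.001 0.09 0 0 0 100;-0.001 0.001 0.102 0 0 0 100;-0.001 0.001 0.105 0 0 0 50;-0.001 0.001 0.105 0 0 0 25;-0.001 0.001 0.105 0 0 0 0;-0.001 0.001 0.105 0 0 0 0;-0.001 0.001 0.105 0 0 0 0;-0.001 0.001 0.105 0 0 0 0;-0.001 0.001 0.105 0 0 0 0;-0.001 0.001 0.105 0 0 0 0"

```text
clock: 33.4
ee_pos: [0.5515, 0.2973, 0.1116]
orientation: [0.0, -0.618, 0.786, -0.0]
force: [0.2, -0.4, 0.6]
width: 0.289
```

Emit:
apply_moves:
  steps: "0 0 0 0 0 0 0;0 0 0 0 0 0 0;0 0 0 0 0 0 0;0 0 0 0 0 0 0;0 0 -0.004 0 0 0 0;0 0 -0.015 0 0 0 0;0 0 -0.035 0 0 0 0;0 0 -0.06 0 0 0 0;0 0 -0.085 0 0 0 0;0 0 -0.11 0 0 0 0;0 0 -0.11 0 0 0 0"

```text
clock: 34.78
ee_pos: [0.5526, 0.2981, 0.2246]
orientation: [0.003, -0.618, 0.786, 0.0]
force: [-0.4, 0.8, -1.5]
width: 0.289
```

```bash
python3 -c "
from h import *
go(.555,.0398,.221,166.4)"
```

```text
t 34.77 ee [0.5526 0.2981 0.2246] w 0.289 F [-0.44  0.83 -1.54] d [ 0.2505 -0.0632  0.0026] rv [-0.0037  0.0047 -0.0005]
```

Emit:
apply_moves:
  steps: "0.012 -0.003 0 0 0 0 0;0.035 -0.009 0 0 0 0 0;0.065 -0.016 0 0 0 0 0;0.1 -0.025 0 0 0 0 0;0.135 -0.034 0 0 0 0 0;0.17 -0.043 0 0 0 0 0;0.2 -0.05 0 0 0 0 0;0.225 -0.057 0 0 0 0 0;0.24 -0.061 0 0 0 0 0;0.249 -0.063 0 0 0 0 0;0.249 -0.063 0 0 0 0 0;0.249 -0.063 0 0 0 0 0"

```text
clock: 36.28
ee_pos: [0.554, 0.041, 0.2215]
orientation: [0.0, -0.618, 0.786, 0.0]
force: [0.7, 0.1, -1.7]
width: 0.292
```

Emit:
apply_moves:
  steps: "0 0 0.02 0 0 0 0;0 0 0.045 0 0 0 0;0 0 0.07 0 0 0 0;0 0 0.085 0 0 0 0;0 0 0.09 0 0 0 0;0 0 0.09 0 0 0 0;0 0 0.09 0 0 0 0"

```text
clock: 37.15
ee_pos: [0.5547, 0.0407, 0.1326]
orientation: [0.001, -0.618, 0.786, -0.0]
force: [0.0, -0.2, -2.3]
width: 0.295
```

```bash
python3 -c "
from h import *
env.capture('scene');go(.555,.0408,.1226,166.4)"
```

```text
t 37.2 ee [0.5546 0.0406 0.1326] w 0.29 F [ 0.11  0.69 -2.36] d [-0.0002 -0.0003  0.01  ] rv [-0.0018  0.001  -0.0005]
```

Emit:
apply_moves:
  steps: "0 0 0.003 0 0 0 0;0 0 0.006 0 0 0 0;0 0 0.009 0 0 0 0;0 0 0.0105 0 0 0 0;0 0 0.0105 0 0 0 0;0 0 0.0105 0 0 0 0"

```text
clock: 37.95
ee_pos: [0.5544, 0.0404, 0.1226]
orientation: [0.0, -0.618, 0.786, -0.001]
force: [-2.1, -0.3, 4.5]
width: 0.291
```

Emit:
apply_moves:
  steps: "0 0 0 0 0 0 60;0 0 0 0 0 0 80;0 0 0 0 0 0 80;0 0 0 0 0 0 80;0 0 0 0 0 0 80;0 0 0 0 0 0 80;0 0 -0.02 0 0 0 80;0 0 -0.06 0 0 0 80;0 0 -0.09 0 0 0 100;0 0 -0.09 0 0 0 100;0 0 -0.09 0 0 0 100"

```text
clock: 39.33
ee_pos: [0.5533, 0.0405, 0.2104]
orientation: [-0.0, -0.618, 0.786, 0.0]
force: [-0.3, 0.5, -0.6]
width: 0.983
```

```bash
python3 -c "
from h import *
go(.4637,.3114,.2126,166.4)"
```

```text
t 39.33 ee [0.5533 0.0405 0.2104] w 0.983 F [-0.29  0.47 -0.6 ] d [-0.2421  0.151  -0.0021] rv [ 0.0014 -0.0001 -0.0009]
```

Emit:
apply_moves:
  steps: "-0.03 0.02 0 0 0 0 100;-0.07 0.045 0 0 0 0 100;-0.11 0.07 0 0 0 0 100;-0.15 0.095 0 0 0 0 100;-0.19 0.12 0 0 0 0 100;-0.225 0.141 0 0 0 0 100;-0.242 0.15 0 0 0 0 100;-0.242 0.15 0 0 0 0 100;-0.242 0.15 0 0 0 0 100;-0.242 0.15 0 0 0 0 100"

```text
clock: 40.58
ee_pos: [0.4655, 0.3099, 0.2111]
orientation: [-0.0, -0.618, 0.787, -0.0]
force: [0.2, 0.0, -0.2]
width: 0.998
```

```bash
python3 -c "
from h import *
go(.4637,.3114,.0971,166.4)"
```

```text
t 40.58 ee [0.4655 0.3099 0.2111] w 0.998 F [ 0.21  0.04 -0.24] d [-0.0011  0.0021  0.114 ] rv [ 0.0001 -0.0003 -0.0021]
```

Emit:
apply_moves:
  steps: "-0.001 0.002 0.04 0 0 0 100;-0.001 0.002 0.08 0 0 0 100;-0.001 0.002 0.1 0 0 0 100;-0.001 0.002 0.11 0 0 0 100;-0.001 0.002 0.114 0 0 0 50;-0.001 0.002 0.114 0 0 0 25;-0.001 0.002 0.114 0 0 0 0;-0.001 0.002 0.114 0 0 0 0;-0.001 0.002 0.114 0 0 0 0;-0.001 0.002 0.114 0 0 0 0;-0.001 0.002 0.114 0 0 0 0;-0.001 0.002 0.114 0 0 0 0"

```text
clock: 42.08
ee_pos: [0.4635, 0.3125, 0.0971]
orientation: [0.0, -0.618, 0.786, -0.0]
force: [-0.1, -0.4, -0.2]
width: 0.29
```

Emit:
apply_moves:
  steps: "0 0 0 0 0 0 0;0 0 0 0 0 0 0;0 0 0 0 0 0 0;0 0 0 0 0 0 0;0 0 -0.004 0 0 0 0;0 0 -0.015 0 0 0 0;0 0 -0.035 0 0 0 0;0 0 -0.06 0 0 0 0;0 0 -0.085 0 0 0 0;0 0 -0.112 0 0 0 0;0 0 -0.112 0 0 0 0"

```text
clock: 43.45
ee_pos: [0.4646, 0.3135, 0.2119]
orientation: [0.003, -0.618, 0.786, 0.0]
force: [0.0, 0.5, -2.9]
width: 0.293
```

```bash
python3 -c "
from h import *
go(.5378,-.0312,.209,166.4)"
```

```text
t 43.45 ee [0.4646 0.3135 0.2119] w 0.293 F [ 0.02  0.48 -2.86] d [ 0.3178 -0.1523  0.0017] rv [-0.0031  0.0053 -0.0004]
```

The straight path would pass too near the round flask, so I'll raise the square one above it first.

Emit:
apply_moves:
  steps: "0 0 -0.02 0 0 0 0;0 0 -0.045 0 0 0 0;0 0 -0.07 0 0 0 0;0 0 -0.09 0 0 0 0;0 0 -0.1 0 0 0 0;0.015 -0.007 -0.1 0 0 0 0;0.045 -0.021 -0.1 0 0 0 0;0.08 -0.038 -0.1 0 0 0 0;0.115 -0.055 -0.1 0 0 0 0;0.15 -0.072 -0.1 0 0 0 0;0.18 -0.086 -0.1 0 0 0 0;0.2 -0.096 -0.1 0 0 0 0"

```text
clock: 44.95
ee_pos: [0.5088, 0.093, 0.3077]
orientation: [-0.001, -0.617, 0.787, 0.0]
force: [0.4, 0.0, -2.8]
width: 0.293
```

```bash
python3 -c "
from h import *
go(.5378,-.0302,.309,166.4)"
```

```text
t 44.95 ee [0.5088 0.093  0.3077] w 0.293 F [ 0.43  0.04 -2.79] d [ 0.1128 -0.0574 -0.0013] rv [ 0.0024 -0.0015 -0.0024]
```

Emit:
apply_moves:
  steps: "0.02 -0.01 0 0 0 0 0;0.045 -0.023 0 0 0 0 0;0.07 -0.036 0 0 0 0 0;0.095 -0.049 0 0 0 0 0;0.11 -0.057 0 0 0 0 0;0.113 -0.057 0 0 0 0 0;0.113 -0.057 0 0 0 0 0;0.113 -0.057 0 0 0 0 0;0.113 -0.057 0 0 0 0 0"

```text
clock: 46.08
ee_pos: [0.5383, -0.0272, 0.3092]
orientation: [0.0, -0.619, 0.786, -0.0]
force: [-0.1, -0.1, -3.4]
width: 0.29
```

```bash
python3 -c "
from h import *
env.capture('scene');go(.5378,-.0302,.13,166.4)"
```

```text
t 46.12 ee [ 0.5384 -0.0272  0.3092] w 0.291 F [ 0.83 -0.17 -1.31] d [ 3.100e-03 -1.000e-04  1.792e-01] rv [-0.0002  0.0002  0.0003]
```

Emit:
apply_moves:
  steps: "0.003 0 0.015 0 0 0 0;0.003 0 0.04 0 0 0 0;0.003 0 0.07 0 0 0 0;0.003 0 0.1 0 0 0 0;0.003 0 0.13 0 0 0 0;0.003 0 0.155 0 0 0 0;0.003 0 0.175 0 0 0 0;0.003 0 0.187 0 0 0 0;0.003 0 0.192 0 0 0 0;0.003 0 0.192 0 0 0 0;0.003 0 0.192 0 0 0 0"

```text
clock: 47.5
ee_pos: [0.5383, -0.0306, 0.1179]
orientation: [0.001, -0.618, 0.786, -0.0]
force: [0.7, -0.5, -1.4]
width: 0.289
```

```bash
python3 -c "
from h import *
env.capture('scene');go(.5378,-.0302,.1081,166.4)"
```

```text
t 47.55 ee [ 0.5383 -0.0306  0.1179] w 0.288 F [-0.78  0.29 -1.54] d [-0.0003  0.0006  0.0098] rv [-0.0016  0.0007 -0.0005]
```

Emit:
apply_moves:
  steps: "0 0.0005 0.003 0 0 0 0;0 0.0005 0.006 0 0 0 0;0 0.0005 0.009 0 0 0 0;0 0.0005 0.0102 0 0 0 0;0 0.0005 0.0102 0 0 0 0;0 0.0005 0.0102 0 0 0 0"

```text
clock: 48.3
ee_pos: [0.5375, -0.0307, 0.1081]
orientation: [0.0, -0.618, 0.786, -0.0]
force: [-1.9, 0.4, 5.9]
width: 0.29
```

Emit:
apply_moves:
  steps: "0 0 0 0 0 0 60;0 0 0 0 0 0 80;0 0 0 0 0 0 80;0 0 0 0 0 0 80;0 0 0 0 0 0 80;0 0 0 0 0 0 80;0 0 -0.02 0 0 0 80;0 0 -0.06 0 0 0 80;0 0 -0.11 0 0 0 80;0 0 -0.15 0 0 0 80;0.02 0 -0.17 0 0 0 80;0.04 0 -0.17 0 0 0 80"

```text
clock: 49.8
ee_pos: [0.5284, -0.0699, 0.2785]
orientation: [0.002, -0.618, 0.786, -0.001]
force: [-0.3, -0.5, -0.8]
width: 0.799
```

Emit:
apply_moves:
  steps: "-0.04 0.06 0 0 0 0 80;-0.09 0.11 0 0 0 0 80;-0.14 0.14 0 0 0 0 80;-0.19 0.14 0 0 0 0 80;-0.24 0.14 0 0 0 0 80;-0.29 0.14 0 0 0 0 80;-0.33 0.14 0 0 0 0 80;-0.33 0.14 0 0 0 0 80;-0.33 0.14 0 0 0 0 80;-0.33 0.14 0 0 0 0 80"

```text
clock: 51.05
ee_pos: [0.4693, 0.2829, 0.2768]
orientation: [-0.0, -0.618, 0.786, -0.0]
force: [0.2, 0.3, 0.8]
width: 0.799
```

```bash
python3 -c "
from h import *
t=env.capture('top');s=env.capture('scene')
A=cv2.resize(t['pixels'][145:275,185:405,::-1],None,fx=3.2,fy=3.2,interpolation=cv2.INTER_CUBIC);B=cv2.resize(s['pixels'][85:260,120:340,::-1],None,fx=3.2,fy=3.2,interpolation=cv2.INTER_CUBIC)
print(A.shape,B.shape);f=np.vstack([A,B]);f=cv2.resize(f,None,fx=.61,fy=.61);print(f.shape)
k=3.2*.61
for X in([.5547,.04,.182],[.538,-.0298,.167],[.4656,-.3,.064]):print((proj(t,X)-[185,145])*k,(proj(s,X)-[120,85])*k+[0,416*.61])
cv2.imwrite('pics/end.png',f);go(.4,.3,.3,166.4)"
```

```text
(416, 704, 3) (560, 704, 3)
(595, 429, 3)
[107.81956516 122.71465886] [278.11079423 393.25954457]
[172.54824863 139.84059021] [229.62476678 368.2777564 ]
[394.40956938 210.54112319] [ 90.59509822 317.19086124]
t 51.15 ee [0.4695 0.2832 0.2772] w 0.798 F [ 0.64 -0.21 -0.06] d [ 0.0001  0.0715 -0.0228] rv [-0.0002  0.0004 -0.0017]
```

View pics/end.png

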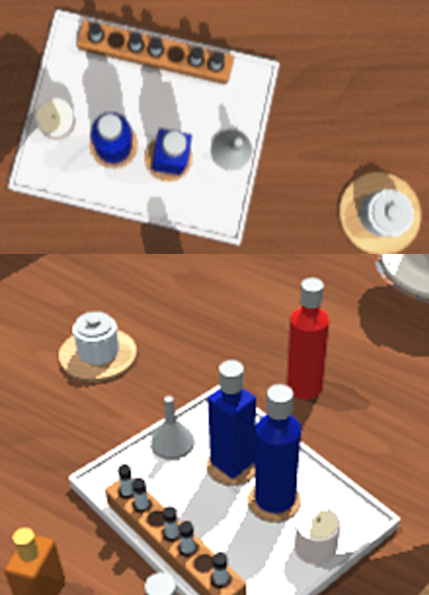

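```bash
python3 -c "
from h import *
t=env.capture('top');s=env.capture('scene');k=3.2*.61
print('jar top',plane(t,(390/k+185-.3,211/k+145-.3),.063),'scene',plane(s,(94/k+120-.3,(323-254)/k+85-.3),.063))
for c,n,sl in((t,'top',np.s_[225:280,350:410]),(s,'scene',np.s_[110:150,140:200])):
    h=cv2.cvtColor(c['pixels'],cv2.COLOR_RGB2HSV)[sl];m=(h[...,1]>50)&(h[...,0]>13)&(h[...,0]<26)&(h[...,2]>140)
    p=np.argwhere(m)[:,::-1]+[sl[1].start,sl[0].start];hu=cv2.convexHull(p.astype(np.int32));e=cv2.fitEllipse(hu);print(n,e,plane(c,e[0],.008))
o=env.get_obs();print(o['force'],o['dq'].round(3))"
```

```text
jar top [ 0.46582845 -0.29432508  0.063     ] scene [ 0.47040366 -0.29125681  0.063     ]
top ((379.3416442871094, 254.1697540283203), (41.114280700683594, 42.91878890991211), 146.46705627441406) [ 0.46515189 -0.29890758  0.008     ]
scene ((169.58445739746094, 135.64019775390625), (25.94166374206543, 40.29924774169922), 83.58960723876953) [ 0.46912004 -0.29591986  0.008     ]
[0.30917022 0.8131104  0.27114271] [ 0.005  0.003  0.003  0.001  0.    -0.002]
```

The jar is about 5 mm off the pad centre in both views (limit 15 mm). Handing in.

```bash
python3 -c "
from h import *
print(env.job_done())"
```

```text
the job is handed in; nothing more can be done
None
```

I moved both blue flasks to the cork mat, put the jar on the round pad, then set each flask back on its own coaster. I handed the job in at about 51 s; no verdict was reported.

**Last checks**
- **Flasks:** both stand upright, with their stopper tops within about 2 image pixels of where they started in the top and scene views (a few mm at most).
- **Jar:** it stands upright, about 5 mm from the pad's centre in both views, against the 15 mm limit.
- **Funnel, candle and vial stand:** they look unmoved in the final picture; I did not measure them.
- **Gripper:** it is clear of everything, with the tool force near zero.

**What disagreed**
- **Fingertip height:** the real fingertips were about 28–30 mm higher than the reported TCP. My first grip shut just above the round flask's stopper and touched nothing. I measured the offset from two views and used it for every later grip. Measured grip widths (0.29 and 0.64 of full opening) then roughly matched the parts.
- **Jar estimate:** a first rough reading just after release put the jar's x (distance ahead of the robot) about 5.6 mm short of the pad's centre. The final two views gave about 1 mm in x and 5 mm in y.

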